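# Slacken the conveyor toaster's belt take-up at its ratchet

### The arm

A 7-joint arm with a two-finger parallel gripper is mounted at the origin on the work surface. World frame = base frame: x ahead of the robot, y to its left, z up, the work surface at z = 0. Lengths are in m, angles in rad, forces in N, time in s.
With the tool pointing down it reaches from about 0.375 to 0.925 m from the base axis. Payload 3.1 kg.
Tool frame: the origin (TCP) lies between the finger pads; the fingertips stand 19 mm ahead of it and the grasp point (between the pads) is the TCP; z points along the fingers, y is the line along which they close (so a half turn about z gives the same grasp; the last joint's range is limited). The gripper opens to 85 mm and grips with 20 to 120 N. Pads are 22 mm wide; open, the fingers measure 114 mm over their backs; the gripper's body (76 mm by 85 mm) begins 54 mm behind the grasp point. The pads swing forward as they close: fully open they stand 13 mm farther back than shut.
Start: joints at [1.079, 0.383, 0.044, 1.598, -0.018, 1.161, -0.05], TCP at [0.249, -0.6, 0.25] pointing down, gripper open.
Joint ranges: [-2.61, 2.61], [-0.41, 2.15], [-1.48, 1.57], [0, 2.5], [-1.57, 4.71], [0.05, 1.97], [-2.85, 2.85]. Speed limits (rad/s): [2.79, 2.79, 3.14, 3.14, 3.14, 3.14, 3.14].

### API

Orientations are given as a unit quaternion [x, y, z, w].
In Python, from bench import move_ptp, movel, move_j, move_gripper, pause, inverse_kinematics, read_camera, camera_params, MotionError, sign_off, look_for, tip_of, read_time_s, read_qpos, read_joint_vel, read_effort, read_eef_pos, read_tcp_rot, read_ft_force, read_ft_torque, read_finger_gap, read_grasp_force gives the robot as it stands. Calls block until the motion is done:
- move_ptp(position, orientation): joint-space move of the TCP to a pose.
- movel(position, orientation=None, speed=0.15): straight line of the TCP; orientation=None keeps the orientation; speed is the mean speed in m/s.
- move_j(angles): joint-space move.
- move_gripper(opening, effort=None): finger opening in m; effort is the grip in N (None keeps the last); returns when the fingers have stopped.
- pause(seconds).
- inverse_kinematics(position, orientation): joint angles nearest the present ones, or None.
- read_camera(name): name is "side" or "top" or "wrist"; returns the picture (420x560x3 uint8, red, green, blue); there is no depth.
- camera_params(name): a dict with "K" (3x3 intrinsics, pixels), "dist_coeffs" ([k1, k2, p1, p2, k3] as OpenCV has them; the pictures are not rectified), "camera_from_world" (4x4, takes a point from world to camera coordinates). Camera axes: x right, y down, z forward; pixel columns grow to the right and rows downward; lengths in m; the calibration is good to about 2 mm. A picture is of the moment at which its call begins: read the wrist's pose just before it. camera_params takes no time and is no camera call; for the wrist camera it gives the pose at the moment of the call.
A pose or a line that the arm cannot do raises MotionError and nothing moves.
- sign_off(): hands the job in; it is judged then, once.
Trained networks look in the newest picture that a camera, given by its name, has taken for a name from the list of things; names that differ only in an ending like _2 or _b are one class to them, and where a whole thing is asked for, a point or a joint stands for the part that bears it (a point fixed in the world has none). Each returns a list of dicts, best first, with "confidence" (0 to 1); they miss things now and then, are a little off and sometimes report something else, mostly with a low value. They report only what shows in the picture. A call takes as long as a camera call.
- look_for(camera, name): "at" ([column, row] in pixels, amid what is visible of it).
- tip_of(camera, name): "at" ([column, row] in pixels: a listed point, or the origin of a listed thing).
Readings, each from a call of its own:
- read_time_s(): time.
- read_qpos(): joint angles.
- read_joint_vel(): joint speeds.
- read_effort(): joint torques, N m.
- read_eef_pos(): TCP position.
- read_tcp_rot(): TCP orientation.
- read_ft_force(): force on the tool from outside, world axes, zero at the start.
- read_ft_torque(): the same for the moment, N m.
- read_finger_gap(): finger opening in m.
- read_grasp_force(): force on a finger pad.
Only numpy, scipy, OpenCV 4.12 (cv2) and the standard library are available. Lean on these libraries where they do the work, as an engineer would, in place of code of your own. Each camera call takes 0.05 s, during which the arm holds its last target. There are 200 camera calls.

### The job

Slacken the toaster's belt for cleaning: press the release lever to lift the pawl clear of the ratchet wheel so that the take-up drum turns back under its own spring, and let the pawl drop again so that it catches and holds the drum with the pointer at the mark on the side plate, not a tooth short or past. Press gently: the lever must not be forced against its stop (stay well under 20 N). Leave the lever released and the things standing around undisturbed.

Things in the scene. Friction and masses are not known exactly. Their poses are not given: they have to be found in the camera images.
- toaster: the fixed steel conveyor toaster, 0.25 x 0.57 m, 0.24 m high at its tunnel; origin on the counter under the middle of its take-up drum. Its own x axis runs along the drum's axis (110 mm up) towards the side with the ratchet wheel; its belt and tunnel stretch to its own -y; its own +y end is the open end where the release lever sticks out.
- drum (a joint): angle of the take-up drum (rad); it grows as the drum turns back, which carries the pointer over the top and down to the mark, reached at 2.618. Whenever the pawl is clear a built-in spring turns it back, slowed by a damper, at about 0.25 rad/s (2 s a tooth); it cannot be wound up again. It starts two to four teeth short of the mark, maybe still settling on its tooth in the first 2 s.
- wheel (a point): centre of the ratchet wheel on the drum, 80 mm across, on the toaster's own +x side. Its 12 teeth let the pawl above it hold the drum every 0.524 rad: at 0.524, 1.047, 1.571, 2.094, 2.618 ... A dropped pawl catches at the next of these angles.
- pointer_tip (a point): tip of the drum's pointer, a flat bar 12 mm wide in front of the ratchet wheel, 70 mm from the drum's axis
- mark (a point): end of the fixed steel tab (26 mm long, 4 mm thick, level with the drum's axis, on the toaster's own -y side of the wheel) to which the pointer must point; it is 77 mm from the drum's axis, 7 mm beyond the pointer's tip
- release_lever: the pawl's release lever, a rocker on the toaster's +x side; origin at its fulcrum, 75 mm to toaster +y of the drum's axis and 160 mm up; it turns about the toaster's x axis and its own y axis points from the fulcrum to the pad. Pushing the pad down raises its inner end, where an adjusting screw lifts the pawl. Springs bring lever and pawl back when let go.
- screw_tip (a point): where the lever's inner end lifts the pawl, 50 mm from the fulcrum. The screw's setting differs on every machine and is not measured: the pad goes down 1 to 20 mm against about 2 N before it meets the pawl, then 13 to 16 mm more against 5 to 15 N until the pawl clears the teeth and the drum begins to turn; only about 4 mm farther the pawl meets a solid stop.
- lever_pad (a point): centre of the top face of the lever's black pad, 36 mm (along the lever) x 30 mm, 80 mm out from the fulcrum, 167 mm above the counter at rest; nothing under the pad down to the counter, and room above and around it
- bottle_mid (a point): bystander: centre of a sauce bottle, 60 mm across, 160 mm high
- pot_mid (a point): bystander: centre of a small steel sauce pot, 72 mm across, 70 mm high
- scraper: bystander: a flat scraper lying on the counter beside the wheel

How it is judged:
By the outcome, as a careful person would: the job done as asked, in the order asked, and still so for the second after the job is handed in, with the robot touching nothing.
It also fails if it takes over 67 s, if anything falls off the work surface, if the arm or the gripper's body presses on something with over 40 N, if the wrist force passes 120 N, or if a joint passes its speed limit or range.

## Working session

There is one attempt and no reset: what is moved stays moved. The work goes in short steps, each a Python script; the robot and the scene stay as the last script left them, time stands still between calls to the robot, and variables do not carry over. Pictures are saved under pics/ and viewed, at most 10 in all, crops included, and the job is handed in when it is done.

```bash
ls; mkdir -p pics; cat > h.py <<'E'
import numpy as np, cv2, json
from bench import *
def ray(cam,px):
    p=camera_params(cam); K=np.array(p["K"]);d=np.array(p["dist_coeffs"]);T=np.array(p["camera_from_world"])
    u=cv2.undistortPoints(np.array([[px]],float),K,d)[0,0]
    R=T[:3,:3];o=-R.T@T[:3,3];v=R.T@np.array([u[0],u[1],1]);return o,v/np.linalg.norm(v)
def atz(cam,px,z):
    o,v=ray(cam,px);return o+v*(z-o[2])/v[2]
def tri(obs):
    A=np.zeros((3,3));b=np.zeros(3)
    for c,px in obs:
        o,v=ray(c,px);M=np.eye(3)-np.outer(v,v);A+=M;b+=M@o
    x=np.linalg.solve(A,b);return x
def proj(cam,X):
    p=camera_params(cam);T=np.array(p["camera_from_world"])
    return cv2.projectPoints(np.array([X],float),cv2.Rodrigues(T[:3,:3])[0],T[:3,3],np.array(p["K"]),np.array(p["dist_coeffs"]))[0][0,0]
E
cat > a.py <<'E'
from h import *
print(read_time_s(),read_ft_force(),read_tcp_rot())
for c in ("side","top"):
    im=read_camera(c);cv2.imwrite(f"pics/{c}0.png",im[:,:,::-1])
    for n in ("toaster","wheel","pointer_tip","mark","release_lever","screw_tip","lever_pad","bottle_mid","pot_mid","scraper"):
        print(c,n,[(np.round(r["at"],1).tolist(),round(r["confidence"],2)) for r in tip_of(c,n)[:2]])
print(read_time_s())
for c in ("side","top"):
    o,v=ray(c,(280,210));print(o,v)
E
python3 a.py
```

```text
pics
0.0 [0.70442801 0.89964193 0.45991606] [ 9.80672354e-01  1.95652783e-01 -3.13556492e-04 -1.27468979e-03]
side toaster []
side wheel [([292.0, 192.2], 0.88)]
side pointer_tip [([276.5, 173.8], 0.74)]
side mark [([291.6, 173.4], 0.77)]
side release_lever [([277.5, 195.4], 0.94), ([293.2, 172.1], 0.16)]
side screw_tip [([288.2, 180.7], 0.85)]
side lever_pad [([255.5, 211.3], 0.57)]
side bottle_mid [([334.8, 309.7], 0.75), ([292.5, 175.6], 0.4)]
side pot_mid [([189.4, 245.8], 0.86)]
side scraper [([259.1, 184.8], 0.55)]
top toaster [([337.3, 241.1], 0.97)]
top wheel [([334.2, 178.0], 0.72)]
top pointer_tip [([328.0, 159.1], 0.64)]
top mark [([370.1, 158.3], 0.77)]
top release_lever [([290.6, 182.6], 0.56)]
top screw_tip [([321.2, 179.2], 0.85)]
top lever_pad [([244.1, 186.7], 0.72)]
top bottle_mid [([225.0, 306.8], 0.95)]
top pot_mid [([228.1, 115.8], 0.71)]
top scraper [([370.9, 107.9], 0.73)]
1.1
[0.17576005 0.58568888 0.69494144] [ 0.43545724 -0.6207503  -0.65195557]
[0.50176705 0.04103799 0.80572525] [ 0.03366972  0.02371278 -0.99915167]
```

View pics/side0.png

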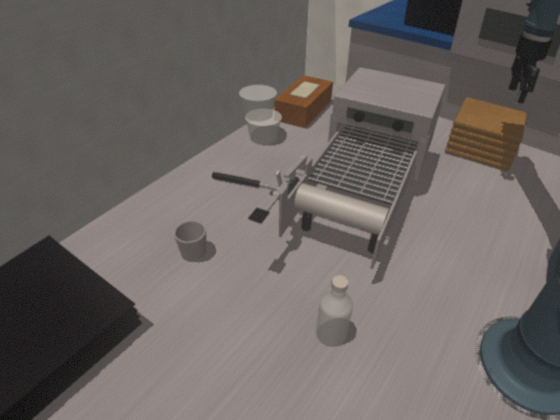

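View pics/top0.png

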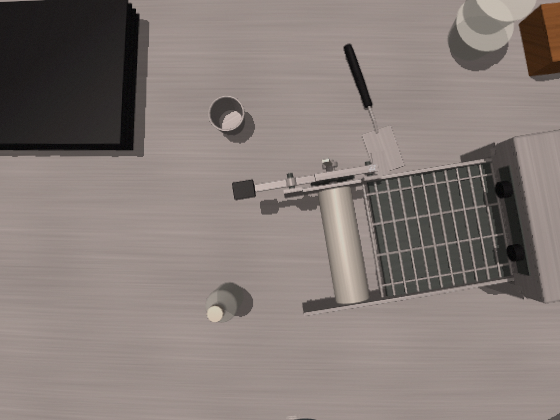

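```bash
cat > b.py <<'E'
from h import *
S=dict(wheel=(292,192.2),pointer=(276.5,173.8),mark=(291.6,173.4),lever=(277.5,195.4),screw=(288.2,180.7),pad=(255.5,211.3),bottle=(334.8,309.7),pot=(189.4,245.8))
T=dict(wheel=(334.2,178),pointer=(328,159.1),mark=(370.1,158.3),lever=(290.6,182.6),screw=(321.2,179.2),pad=(244.1,186.7),bottle=(225,306.8),pot=(228.1,115.8))
for k in S:
    x=tri([("side",S[k]),("top",T[k])]);print(k,x.round(3),proj("side",x)-S[k],proj("top",x)-T[k])
print("pad z167",atz("top",T["pad"],.167),"lev",atz("top",T["lever"],.16),"wheel .11",atz("top",T["wheel"],.11),"mark",atz("top",T["mark"],.11))
print("tcp",read_eef_pos())
E
python3 b.py
```

```text
wheel [ 0.584 -0.04   0.108] [-0.49370674 -0.04694147] [0.31878404 0.54238065]
pointer [ 0.612 -0.023  0.157] [0.6971879  0.08516913] [-0.47698561 -0.79390101]
mark [ 0.624 -0.104  0.107] [1.04941856 0.08665267] [-0.73172476 -1.20725069]
lever [0.569 0.038 0.156] [-0.77115743 -0.0983774 ] [0.4900032  0.82843966]
screw [ 0.576 -0.012  0.161] [-0.22331401 -0.02289732] [0.14768275 0.24986916]
pad [0.562 0.117 0.169] [0.4506142  0.07062095] [-0.28326309 -0.45511427]
bottle [0.345 0.16  0.077] [1.54189989 0.03079393] [-0.6874951  -1.32124918]
pot [0.721 0.169 0.02 ] [-0.7362678  -0.19173852] [0.46158294 0.71711151]
pad z167 [0.56126621 0.11650844 0.167     ] lev [0.56975431 0.03923183 0.16      ] wheel .11 [ 0.58432511 -0.03951534  0.11      ] mark [ 0.62100872 -0.10426725  0.11      ]
tcp [ 0.24941869 -0.60023777  0.25027462]
```

The side view shows the lever pad about (255,211), the wheel about (292,190), the bottle at (335,315) and the pot at (190,242). The top view shows the pad at (244,188) and the pointer and wheel around (330,165). The triangulated heights of 0.169 for the pad, 0.108 for the wheel and 0.107 for the mark all agree with the given sizes. Next I'll compare pointer hypotheses for each tooth.

```bash
cat > c.py <<'E'
from h import *
from scipy.optimize import least_squares
from b import S,T
# toaster pose: origin of wheel centre (xw,yw), yaw; points in wheel-centred toaster frame (x offsets unknown for lever/mark)
L=dict(wheel=(0,0,.11),mark=(None,-.077,.11),lever=(None,.075,.16),pad=(None,.155,.167),screw=(None,.025,.16))
def X(p,k):
    a=p[2];c,s=np.cos(a),np.sin(a);x,y,z=L[k]
    x={'wheel':0,'mark':p[3],'lever':p[4],'pad':p[4],'screw':p[4]}[k]
    return np.array([p[0]+c*x-s*y,p[1]+s*x+c*y,z])
def W(p,x,y,z):
    a=p[2];c,s=np.cos(a),np.sin(a);return np.array([p[0]+c*x-s*y,p[1]+s*x+c*y,z])
f=lambda p:np.concatenate([np.r_[proj("side",X(p,k))-S[k],proj("top",X(p,k))-T[k]] for k in L])
r=least_squares(f,[.584,-.04,.12,.01,0],loss="soft_l1");p=r.x
print(p.round(4),f(p).round(1));np.save("pose.npy",p)
print("pad",X(p,"pad"))
for d in (.524,1.047,1.571,2.094,2.618):
    t=np.pi/6+d
    q=W(p,p[3],.07*np.cos(t),.11+.07*np.sin(t)); print(d,q.round(3),proj("side",q).round(1),proj("top",q).round(1))
out=[]
for c,(u,v) in (("side",(255,140)),("top",(270,130))):
    im=read_camera(c);cr=im[v:v+80,u:u+80+40]
    out.append(cv2.resize(cr,None,fx=3.3,fy=3.3,interpolation=cv2.INTER_CUBIC))
cv2.imwrite("pics/crop.png",np.hstack(out)[:,:,::-1])
for c in("side","top"):
    print([(np.round(r["at"],1).tolist(),round(r["confidence"],2)) for r in tip_of(c,"pointer_tip")[:3]])
Tw=np.linalg.inv(np.array(camera_params("wrist")["camera_from_world"]));print(Tw.round(3),camera_params("wrist")["K"][0][0], read_time_s())
E
sed -i '/^for k in S/,$d' b.py; python3 c.py
```

```text
[ 0.5829 -0.0361  0.1124  0.0309 -0.0045] [-1.3  0.2 -1.9  0.7  2.9 -1.8  2.7 -0.6 -1.1 -2.   0.8 -0.1  0.6  1.4
 -0.5  0.1 -0.3  0.4 -0.1  0.3]
pad [0.56103152 0.11737548 0.167     ]
0.524 [0.61  0.002 0.171] [271.4 174.5] [313.4 158.2]
1.047 [ 0.614 -0.033  0.18 ] [279.4 163.1] [335.1 155.1]
1.571 [ 0.618 -0.067  0.171] [286.9 159. ] [355.5 154. ]
2.094 [ 0.62  -0.093  0.145] [291.8 162.9] [367.7 155.2]
2.618 [ 0.621 -0.102  0.11 ] [293.2 173. ] [369. 158.]
[]
[([331.0, 161.3], 0.84)]
[[ 0.383 -0.879 -0.284  0.322]
 [-0.924 -0.365 -0.118 -0.569]
 [ 0.     0.308 -0.951  0.374]
 [ 0.     0.     0.     1.   ]] 374.8447884774114 1.3
```

View pics/crop.png

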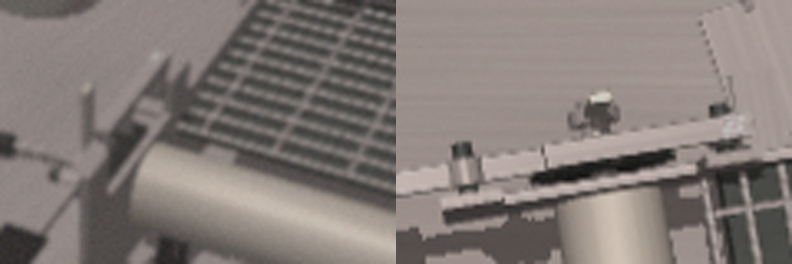

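The side crop shows the pointer bar upright with its tip near (281,166). The top view shows the tip near (332,160). Both match drum ≈ 1.047, three teeth short of the mark. Now I'll move to hover over the pad.

```bash
cat > d.py <<'E'
from h import *
from scipy.spatial.transform import Rotation as Rn
p=np.load("pose.npy");a=p[2];yt=np.array([-np.sin(a),np.cos(a),0]);xt=np.array([np.cos(a),np.sin(a),0]);z=np.array([0,0,1.])
th=np.radians(13);d=-np.sin(th)*yt-np.cos(th)*z
pad=np.array([.561,.117,.167]);
best=None
for s in (1,-1):
    x=s*(np.cos(th)*yt-np.sin(th)*z);y=np.cross(d,x)
    q=Rn.from_matrix(np.c_[x,y,d]).as_quat()
    edge=pad+.055*z-.019*d-.007*yt
    up=edge+.20*z
    j=inverse_kinematics(up,q);print(s,None if j is None else np.round(j,2),inverse_kinematics(edge,q) is not None)
    if j is not None:
        c=np.abs(np.array(j)-read_qpos()).max()
        if best is None or c<best[0]: best=(c,s,q,edge,up)
c,s,q,edge,up=best;print("use",s,c)
e=read_eef_pos();movel([e[0],e[1],.45],speed=.3);move_gripper(0.0)
move_ptp(up,q);movel(edge,q,speed=.2);pause(.3)
np.savez("hov.npz",q=q,edge=edge,yt=yt)
print(read_time_s(),read_eef_pos(),np.mean([read_ft_force() for _ in range(10)],0),read_finger_gap())
ims=[]
for c in ("top","side","wrist"):
    im=read_camera(c);ims.append(im)
    for n in ("pointer_tip","lever_pad"): print(c,n,[(np.round(r["at"],1).tolist(),round(r["confidence"],2)) for r in tip_of(c,n)[:2]])
cv2.imwrite("pics/hov.png",cv2.resize(np.vstack([np.hstack(ims[:2]),np.hstack([ims[2],0*ims[2]])]),(800,600))[:,:,::-1]);print(read_time_s())
E
python3 d.py
```

```text
1 [ 0.28  0.24 -0.81  1.48  0.38  1.59 -0.42] True
-1 [ 0.56  0.38 -1.24  1.47  0.55  1.67  2.6 ] True
use 1 0.8526010643999187
7.0833 [0.56174945 0.11446863 0.24135809] [-0.22046153 -0.04354076  0.30059759] 4.232214592948958e-05
top pointer_tip [([334.5, 158.5], 0.57), ([369.3, 157.8], 0.49)]
top lever_pad [([240.3, 186.8], 0.64), ([291.4, 183.0], 0.53)]
side pointer_tip [([289.9, 191.2], 0.74), ([281.6, 165.4], 0.57)]
side lever_pad [([255.8, 211.5], 0.94)]
wrist pointer_tip []
wrist lever_pad [([264.6, 198.9], 0.73)]
7.5333
```

View pics/hov.png

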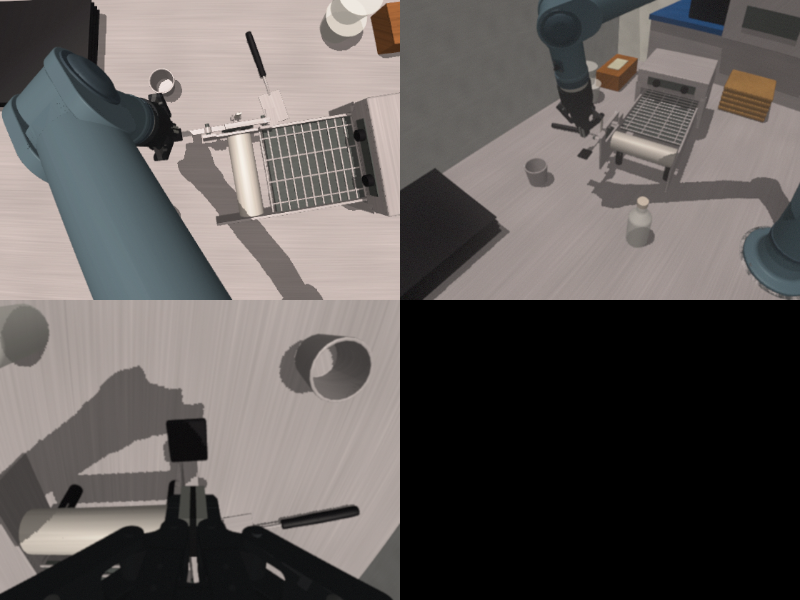

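The wrist view shows the pad at about (262,196), ahead of the closed fingers. The top and side cameras both still see the pointer. I'll check the pad from the wrist view, then press in small steps and log the force.

```bash
cat > k.py <<'E'
from h import *
H=np.load("hov.npz");q,edge,yt=H["q"],H["edge"],H["yt"];Z=np.array([0,0,1.])
p=np.load("pose.npy");xt=np.array([np.cos(p[2]),np.sin(p[2]),0])
G=np.arange(.9,2.9,.01)
def tip(d,dx=.024):
    t=np.pi/6+d;return np.array([p[0],p[1],0])+dx*xt+.07*np.cos(t)*yt+(.11+.07*np.sin(t))*Z
C={c:np.array([proj(c,tip(g)) for g in G]) for c in("side","top")}
C={c:v-(v[15]-o) for (c,v),o in zip(C.items(),((281.6,165.4),(333,159.3)))}   # anchored at 1.047
def drum(lo=.9,hi=2.9):
    "best drum angle from top+side pointer detections"
    out=np.zeros(len(G))
    for c in C:
        read_camera(c);D=[r for r in tip_of(c,"pointer_tip") if r["confidence"]>.25]
        e=[np.minimum(np.linalg.norm(C[c]-np.array(r["at"]),axis=1),8) for r in D]
        out+=np.min(e,0) if e else 8
    out[(G<lo)|(G>hi)]=99
    i=out.argmin();return G[i],out[i]
def fz(n=5): return np.mean([read_ft_force()[2] for _ in range(n)])
E
cat > e.py <<'E'
from k import *
read_camera("wrist");w=tip_of("wrist","lever_pad")[0];pw=atz("wrist",w["at"],.167);print("pad wrist",pw,w["confidence"])
print("drum",drum())
f0=fz(20);print("f0",f0)
off=np.array([*(pw[:2]-[.561,.117]),0]);
if np.linalg.norm(off)>.012: off*=0;print("pad disagrees")
tgt=edge+off*.7
movel(tgt-.045*Z,q,speed=.15);pause(.2);print(fz()-f0)
z=tgt[2]-.045;c=None
for i in range(45):
    z-=.001;movel([tgt[0],tgt[1],z],q,speed=.03);f=fz()-f0
    print(round(z,4),round(read_eef_pos()[2],4),round(f,2))
    if c is None and f>.8: c=z;print("contact")
    if f>4.5: break
np.savez("st.npz",t=tgt,z=z,c=c,f0=f0);print(read_time_s(),drum())
E
python3 e.py
```

```text
pad wrist [0.55673436 0.11925923 0.167     ] 0.92
drum (np.float64(1.02), np.float64(1.6399696938880552))
f0 -0.45168049641690794
0.3786524401591497
0.1945 0.1949 0.39
0.1935 0.1934 0.54
0.1925 0.1924 0.35
0.1915 0.1914 0.81
contact
0.1905 0.1904 0.58
0.1895 0.1894 0.4
0.1885 0.1884 1.25
0.1875 0.1877 1.33
0.1865 0.1866 1.89
0.1855 0.1855 1.6
0.1845 0.1845 1.41
0.1835 0.1835 3.34
0.1825 0.1825 1.49
0.1815 0.1814 1.45
0.1805 0.1804 1.72
0.1795 0.1794 1.6
0.1785 0.1784 2.53
0.1775 0.1774 1.47
0.1765 0.1766 2.31
0.1755 0.1759 5.91
13.4833 (np.float64(1.06), np.float64(4.248285329873144))
```

```bash
cat > f.py <<'E'
from k import *
s=np.load("st.npz");t,z,f0=s["t"],float(s["z"]),float(s["f0"]);zp=.176;last=[]
while z>.1565:
    dz=.001 if z>.1655 else .0005
    z-=dz;k=(zp-z)/.016
    x=t[:2]-.002*k*yt[:2]
    movel([*x,z],q,speed=.02);f=fz()-f0
    if dz==.0005: pause(.15);f=fz()-f0;last.append(drum(.95,1.6))
    print(round(read_time_s(),2),round(z,4),round(read_eef_pos()[2],4),round(f,2),last[-1:] and np.round(last[-1],2))
    if f>16.5: print("force");break
    if len(last)>1 and min(last[-1][0],last[-2][0])>1.14: print("moving");break
np.savez("st2.npz",x=x,z=z,f0=f0)
E
python3 f.py
```

```text
13.93 0.1745 0.1754 8.69 []
14.18 0.1735 0.1747 9.13 []
14.43 0.1725 0.174 10.01 []
14.68 0.1715 0.1728 9.81 []
14.93 0.1705 0.1719 9.6 []
15.18 0.1695 0.1712 11.46 []
15.43 0.1685 0.1699 9.95 []
15.68 0.1675 0.1691 11.08 []
15.93 0.1665 0.1686 13.15 []
16.18 0.1655 0.1673 11.57 []
16.43 0.1645 0.1664 12.58 []
17.03 0.164 0.1662 13.58 [1.06 5.46]
17.63 0.1635 0.166 15.2 [1.15 3.88]
18.23 0.163 0.1656 15.19 [1.05 6.56]
18.83 0.1625 0.1653 15.11 [1.05 2.93]
19.43 0.162 0.1642 13.17 [1.05 3.69]
20.03 0.1615 0.164 13.84 [1.06 4.15]
20.63 0.161 0.1635 15.33 [1.04 5.14]
21.23 0.1605 0.1616 9.17 [1.2 3. ]
21.83 0.16 0.1613 9.26 [1.24 5.2 ]
moving
```

```bash
cat > g.py <<'E'
from k import *
f0=float(np.load("st2.npz")["f0"]);T=[];D=[];lo=1.15
for i in range(9):
    t=read_time_s();g,e=drum(lo,2.7);T.append(t+.05);D.append(g)
    print(round(t,2),round(g,2),round(e,1),round(fz()-f0,1));pause(.08)
print(np.polyfit(T,D,1),read_time_s(),read_eef_pos()[2])
a=read_camera("top")[130:180,290:390];b=read_camera("side")[140:190,245:345]
cv2.imwrite("pics/g.png",np.hstack([cv2.resize(i,None,fx=4,fy=4,interpolation=cv2.INTER_CUBIC) for i in(a,b)])[:,:,::-1])
for g in(1.3,1.571,1.83,2.094,2.35,2.618):
    i=int(round((g-.9)/.01));print(g,((C["top"][i]-[290,130])*4).round(),((C["side"][i]-[245,140])*4+[400,0]).round())
E
python3 g.py
```

```text
21.83 1.37 5.0 10.0
22.12 1.46 2.3 9.8
22.4 1.43 6.4 9.4
22.68 1.47 6.3 9.1
22.97 1.63 2.9 10.1
23.25 1.71 4.8 9.8
23.53 1.75 5.8 10.0
23.82 1.78 5.4 9.8
24.1 1.86 5.6 9.7
[ 0.22352872 -3.53821936] 24.3833 0.16138035447359397
1.3 [214. 114.] [561.  90.]
1.571 [253. 113.] [576.  85.]
1.83 [283. 114.] [587.  89.]
2.094 [302. 117.] [595. 101.]
2.35 [310. 121.] [600. 118.]
2.618 [307. 128.] [600. 141.]
```

View pics/g.png

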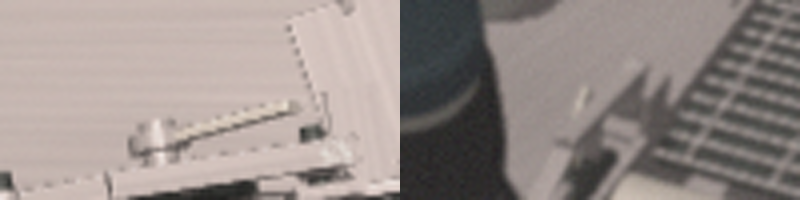

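The top crop shows the pointer tip at (295,106) and the side crop at about (583,90). That puts the drum at about 1.9 at t=24.4 s, which agrees with the fitted 0.22–0.25 rad/s. It should pass 2.35 at about 26.2 s, so I'll release then.

```bash
cat > i.py <<'E'
from k import *
for i in range(4):
    t=read_time_s();g,e=drum(1.7,2.7);print(round(t,2),round(g,2),round(e,1))
    if t>25.6: break
    pause(.3)
pause(max(0.02,26.15-read_time_s()))
e=read_eef_pos();print(read_time_s());movel([e[0],e[1],e[2]+.05],q,speed=.15);print(read_time_s())
pause(2.5)
print(drum(1.7,2.9),drum(1.7,2.9))
a=read_camera("top")[130:180,290:390];b=read_camera("side")[140:190,245:345]
cv2.imwrite("pics/i.png",np.hstack([cv2.resize(i,None,fx=4,fy=4,interpolation=cv2.INTER_CUBIC) for i in(a,b)])[:,:,::-1])
print(read_time_s())
E
python3 i.py
```

```text
24.48 1.87 5.6
24.98 1.92 9.6
25.48 2.52 7.8
25.98 2.14 6.1
26.2
26.6917
(np.float64(2.3500000000000014), np.float64(8.339060425762254)) (np.float64(2.020000000000001), np.float64(12.400972590171504))
29.6917
```

View pics/i.png

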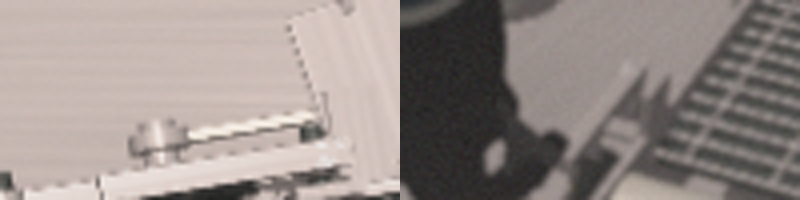

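The top crop now shows the tip at about (314,120), lower and farther than before. In the side view the tip is no longer clear of the plate. Both fit 2.618. I'll confirm with the wrist camera from the +x side, looking obliquely at the pointer and mark.

```bash
cat > l.py <<'E'
from k import *
from scipy.spatial.transform import Rotation as Rn
Twc=np.linalg.inv(np.array(camera_params("wrist")["camera_from_world"]))
Tt=np.eye(4);Tt[:3,:3]=Rn.from_quat(read_tcp_rot()).as_matrix();Tt[:3,3]=read_eef_pos()
M=np.linalg.inv(Twc)@Tt    # camera->tcp
look=np.array([p[0],p[1],.12])+.025*xt-.04*yt;res=[]
q0=np.array(read_qpos())
for el in (25,35,45,55):
  for az in (0,30,-30,60):
    for r in (.25,.32):
      for roll in range(0,360,45):
        e,a=np.radians([el,az]);u=np.cos(e)*(np.cos(a)*xt+np.sin(a)*yt)+np.sin(e)*Z
        f=-u;h=np.cross(f,Z);h/=np.linalg.norm(h);R=np.c_[h,np.cross(f,h),f]@Rn.from_euler("z",roll,degrees=True).as_matrix()
        T=np.eye(4);T[:3,:3]=R;T[:3,3]=look+r*u;P=T@M
        if P[2,3]<.19: continue
        qq=Rn.from_matrix(P[:3,:3]).as_quat();j=inverse_kinematics(P[:3,3],qq)
        if j is not None: res.append((el+.3*abs(az)+15*np.abs(np.array(j)-q0).max(),el,az,r,roll,P[:3,3],qq,np.array(j)))
res.sort(key=lambda t:t[0])
for t in res[:6]: print(round(t[0]),*t[1:5],t[5].round(3),t[7].round(2))
if res: np.savez("look.npz",j=res[0][7],P=res[0][5],q=res[0][6])
print(q0.round(2))
E
python3 l.py
```

```text
45 25 30 0.25 180 [ 0.678 -0.025  0.199] [-0.09  0.93 -0.17  1.02  0.46  1.96 -1.18]
49 35 0 0.25 180 [ 0.678 -0.065  0.212] [ 0.2   0.91 -0.4   0.99  0.3   1.94 -1.6 ]
52 25 60 0.25 180 [0.645 0.002 0.199] [ 0.    0.79 -0.52  1.36  0.84  1.8  -1.04]
53 25 60 0.32 180 [0.67  0.06  0.229] [-0.08  0.84 -0.53  1.21  0.83  1.91 -1.03]
53 35 30 0.25 180 [ 0.666 -0.033  0.212] [ 0.13  0.84 -0.49  1.16  0.56  1.85 -1.28]
54 25 30 0.32 225 [0.717 0.037 0.219] [-0.51  1.05  0.48  0.91  0.22  1.93 -1.69]
[ 0.33  0.44 -0.88  1.78  0.58  1.23 -0.65]
```

```bash
sed -i 's/^if res.*/t=[t for t in res if t[1:5]==(25,60,.32,180)][0];P,qq=t[5],t[6]/' l.py; cat >> l.py <<'E'
e=read_eef_pos();movel(e+.12*Z,q,speed=.3)
try: move_ptp(P+.1*Z,qq);movel(P,qq,speed=.25)
except MotionError as x: print(x);move_ptp(P+.04*Z,qq)
pause(.2)
im=read_camera("wrist")
for n in ("pointer_tip","mark","wheel","lever_pad"): print(n,[(np.round(r["at"],1).tolist(),round(r["confidence"],2)) for r in tip_of("wrist",n)[:2]])
for g in (2.094,2.618): print(g,proj("wrist",tip(g)))
w=np.array([p[0],p[1],.11]);print("wheel",proj("wrist",w),"mark",proj("wrist",w+.024*xt-.077*yt))
cv2.imwrite("pics/l.png",im[:,:,::-1]);print(read_time_s())
a=read_camera("side")[130:230,220:340];cv2.imwrite("pics/l2.png",cv2.resize(a,None,fx=5,fy=5,interpolation=cv2.INTER_CUBIC)[:,:,::-1])
E
python3 l.py
```

```text
45 25 30 0.25 180 [ 0.678 -0.025  0.199] [-0.09  0.93 -0.17  1.02  0.46  1.96 -1.18]
49 35 0 0.25 180 [ 0.678 -0.065  0.212] [ 0.2   0.91 -0.4   0.99  0.3   1.94 -1.6 ]
52 25 60 0.25 180 [0.645 0.002 0.199] [ 0.    0.79 -0.52  1.36  0.84  1.8  -1.04]
53 25 60 0.32 180 [0.67  0.06  0.229] [-0.08  0.84 -0.53  1.21  0.83  1.91 -1.03]
53 35 30 0.25 180 [ 0.666 -0.033  0.212] [ 0.13  0.84 -0.49  1.16  0.56  1.85 -1.28]
54 25 30 0.32 225 [0.717 0.037 0.219] [-0.51  1.05  0.48  0.91  0.22  1.93 -1.69]
[ 0.33  0.44 -0.88  1.78  0.58  1.23 -0.65]
pointer_tip [([289.2, 205.0], 0.63)]
mark [([290.0, 207.7], 0.68)]
wheel [([219.6, 183.1], 0.57)]
lever_pad [([290.6, 205.5], 0.23)]
2.094 [280.80116973 240.16305963]
2.618 [285.11691159 207.64841023]
wheel [218.88481412 182.63322489] mark [288.57630049 210.33895744]
32.0
```

View pics/l.png

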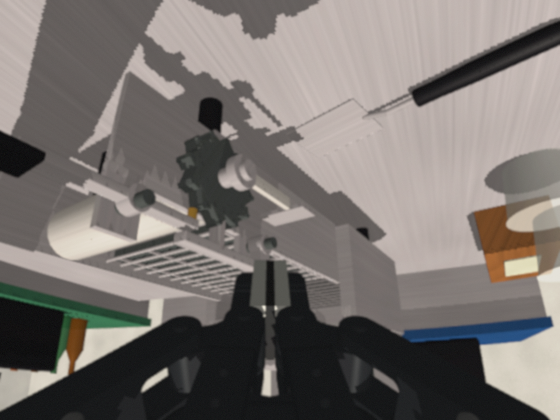

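The wrist picture is upside down. It shows the pointer running from the hub at (240,175) to its tip at (289,206), right at the steel tab's end. The predicted tip is (285,208) for 2.618 and (281,240) for one tooth short, so the drum is held at the mark. I'll retreat and hand in.

```bash
cat > m.py <<'E'
from k import *
e=read_eef_pos()
try: movel(e+.1*Z,speed=.2)
except MotionError: movel(e+.05*Z,speed=.2)
pause(.5);print(read_time_s(),read_ft_force());print(sign_off())
E
python3 m.py
```

```text
33.2 [-0.37691487 -0.62357385 -0.08118693]
the job is handed in; nothing more can be done
None
```

The pawl is holding the drum with the pointer at the mark (2.618) and the lever is released; forces read at the lever peaked near 15 N, and the job was handed in at about 33 s with the arm clear of everything.

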